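# Sort the bench after the microscopy class

### The job

Sort the samples left on the bench after the microscopy class: stand the two amber screw-cap bottles upright in the two free wells of the blue rack, lay the two covered Petri dishes flat next to each other (not stacked) in the steel tray, and lay the grey slide box flat in the wide empty bay of the wooden tray. Set each one down with care rather than dropping or throwing it, and leave the bottle and the slide box that are already put away where they are.

Things in the scene. Friction and masses are not known exactly. Their poses are not given: they have to be found in the camera images.
- bottle_1_mid (a point): A loose screw-cap specimen bottle, round, amber glass with a blank paper label and a ribbed black cap, 32 mm diameter (cap 31 mm), 76 mm tall, about 60 g, standing on the bench, to be put in the rack. Point: its centre, 38 mm above its underside; z is its upright axis.
- bottle_2_mid (a point): A loose screw-cap specimen bottle, round, amber glass with a blank paper label and a ribbed black cap, 32 mm diameter (cap 31 mm), 76 mm tall, about 60 g, standing on the bench, to be put in the rack. Point: its centre, 38 mm above its underside; z is its upright axis.
- dish_1_mid (a point): A loose covered Petri dish, flat and round, clear plastic over straw-coloured agar with small pale spots, 56 mm diameter over the lid (the lower 7 mm is 53 mm), 16 mm tall, about 30 g, lying flat on the bench, to be put in the steel tray. Point: its centre, 8 mm above its underside; z is its upright axis.
- dish_2_mid (a point): A loose covered Petri dish, flat and round, clear plastic over straw-coloured agar with small pale spots, 56 mm diameter over the lid (the lower 7 mm is 53 mm), 16 mm tall, about 30 g, lying flat on the bench, to be put in the steel tray. Point: its centre, 8 mm above its underside; z is its upright axis.
- slide_box_mid (a point): The loose slide box: small flat grey plastic box with a blank paper label on top, 84 mm long (along its own x), 34 mm wide (y), 22 mm tall, about 40 g, lying on the bench, to be put in the wooden tray. Point: its centre, 11 mm above its underside; z up.
- bottle_rack: Blue plastic rack, 68 (x) by 174 (y) by 16 mm tall, fixed. Three round wells in a row along its y, 48 mm across, 11 mm deep (floor 5 mm above the bench): at y = +56 mm taken by a bottle, at y = 0 and -56 mm free. Bottles in it stand only 24 mm apart: hold a bottle by its x sides. Origin: centre of its underside, on the bench; z up.
- steel_tray: Empty shallow stainless steel tray, outside 141 (x) by 202 (y) by 18 mm (21 mm over the rolled rim), inside 135 by 196 mm, floor 3 mm thick, fixed. Both dishes fit flat next to each other along its y, e.g. at y = -45 and +45 mm, held by their x sides. Origin: centre of its underside, on the bench; z up.
- slide_tray: Wooden slide-filing tray, 130 (x) by 164 (y) by 20 mm, floor 4 mm and walls 6 mm thick, fixed. A wall along x makes two bays, both 118 mm long (x): a wide empty one, y = -76 to +26 mm (centre y = -25), where the slide box goes, best with its length along x; a narrow one, y = +32 to +76 mm, taken by another slide box. Origin: centre of its underside, on the bench; z up.
- filed_bottle_mid (a point): The bottle already in the rack, in the well at y = +56 mm of the rack; same kind as the loose ones (screw-cap specimen bottle, round, amber glass with a blank paper label and a ribbed black cap, 32 mm diameter (cap 31 mm), 76 mm tall, about 60 g). To be left there. Point: its centre, 38 mm above its underside.
- filed_box_mid (a point): The slide box already in the narrow bay of the wooden tray; same kind as the loose one (84 x 34 x 22 mm). To be left there. Point: its centre, 11 mm above its underside.

How it is judged:
At the end, for the whole second after the job is handed in: Both loose bottles upright on the floors of the rack's two free wells; both dishes flat on the steel tray's floor, not on each other; the slide box flat on the floor of the wooden tray's wide bay (tilts under 0.12 rad, centres at most 4 to 5 mm above their seated height); all at rest (x of bottle_1_mid in the frame of bottle_rack between -0.013 and 0.013 m and y of bottle_1_mid in the frame of bottle_rack between -0.069 and 0.013 m and z of each of bottle_1_mid, bottle_2_mid in the frame of bottle_rack below 0.047 m and angle between each of bottle_1_mid, bottle_2_mid, dish_1_mid, dish_2_mid, slide_box_mid's own z axis and vertical below 0.12 rad and x of bottle_2_mid in the frame of bottle_rack between -0.013 and 0.013 m and y of bottle_2_mid in the frame of bottle_rack between -0.069 and 0.013 m and x of dish_1_mid in the frame of steel_tray between -0.055 and 0.055 m and y of dish_1_mid in the frame of steel_tray between -0.085 and 0.085 m and z of each of dish_1_mid, dish_2_mid in the frame of steel_tray below 0.016 m and x of dish_2_mid in the frame of steel_tray between -0.055 and 0.055 m and y of dish_2_mid in the frame of steel_tray between -0.085 and 0.085 m and x of slide_box_mid in the frame of slide_tray between -0.045 and 0.045 m and y of slide_box_mid in the frame of slide_tray between -0.076 and 0.026 m and z of slide_box_mid in the frame of slide_tray below 0.02 m and linear speed of each of bottle_1, bottle_2, dish_1, dish_2, slide_box below 0.02 m/s); the robot touches nothing.
It fails at once if one of the five things is dropped or thrown (faster than 0.8 m/s with no finger touching it) ((linear speed of bottle_1 above 0.8 m/s and contact force between bottle_1 and the fingers below 0.05 N) or (linear speed of bottle_2 above 0.8 m/s and contact force between bottle_2 and the fingers below 0.05 N) or (linear speed of dish_1 above 0.8 m/s and contact force between dish_1 and the fingers below 0.05 N) or (linear speed of dish_2 above 0.8 m/s and contact force between dish_2 and the fingers below 0.05 N) or (linear speed of slide_box above 0.8 m/s and contact force between slide_box and the fingers below 0.05 N)).
It fails at once if the bottle already in the rack is moved by more than 20 mm (distance of filed_bottle_mid from where it was at the start of the episode above 0.02 m).
It fails at once if the slide box already in the wooden tray is moved by more than 20 mm (distance of filed_box_mid from where it was at the start of the episode above 0.02 m).
It also fails if it takes over 131 s, if anything falls off the work surface, if the arm or the gripper's body presses on something with over 40 N, if the wrist force passes 120 N, or if a joint passes its speed limit or range.

### The arm

A 6-joint arm with a two-finger parallel gripper is mounted at the origin on the work surface. World frame = base frame: x ahead of the robot, y to its left, z up, the work surface at z = 0. Lengths are in m, angles in rad, forces in N, time in s.
With the tool pointing down it reaches from about 0.325 to 0.85 m from the base axis. Payload 4.4 kg.
Tool frame: the origin (TCP) lies on the centre line of the jaws, within the pads' length; the fingertips stand 19 mm ahead of it and the grasp point (between the pads) is the TCP (ctrl.tips_ahead is the distance from the TCP to the fingertips, in m); z points along the fingers, y is the direction in which the jaws open and shut (so a half turn about z gives the same grasp; the last joint's range is limited). The gripper opens to 94 mm and grips with 3 to 60 N. Pads are 16 mm wide; open, the fingers measure 119 mm over their backs; the gripper's body (75 mm by 177 mm) begins 78 mm behind the grasp point.
Start: joints at [-1.256, 0.207, 1.542, -0, 1.393, -0.15], TCP at [0.258, -0.514, 0.224] pointing down, gripper open.
Joint ranges: [-2.73, 2.73], [-0.86, 2.22], [0.23, 2.46], [-1.11, 4.25], [0.08, 2.63], [-2.82, 2.82]. Speed limits (rad/s): [2.79, 2.79, 3.14, 3.14, 3.14, 3.14].

### API

Orientations are given as a rotation vector (axis times angle).
In Python, from bench import ctrl gives the robot as it stands.
- The arm moves only by the tool step_arm, never from a script. Its argument "series" is one flat list of numbers, 5 for each row, row after row: the closure, from 0 (fully open) to 1 (shut), then the shift along the tool's x, y, z in m, then the turn about the tool's z in rad. A call has 1 to 20 rows; each row shifts and turns the commanded pose from where the row before left it, along the tool's axes as they then stand; what a row does not reach is not made up. A row lasts 1/8 s, in which the tool goes at most 62.5 mm and 10.7 degrees, less where a joint would pass 70% of its speed; a pose out of reach is approached as far as the arm can. A call is refused whole if a number of a shift passes 0.0625 or a number of a turn 0.188, either way. A call with a gripper value outside its range is refused whole. The fingers move at their own pace and stop on an object; the grip force is fixed at half the most. Time passes only in rows, so rows that do not move let the fingers close. It gives the time, the measured TCP pose, the force and the opening at its end, in the units of the state.
- ctrl.state(): the state, without advancing time (a new reading comes with each control period).
- ctrl.grab_frame(name): name is "side" or "top" or "wrist"; returns (picture, depth): 400x640x3 uint8, blue, green, red; 400x640 float32, m along the optical axis (not along the pixel's ray), 0 where there is no reading.
- ctrl.get_calibration(name): a dict with "vertical_fov" (degrees; the focal length in pixels is half the picture's height over the tangent of half this angle, whatever the lens; pixels are square), "cx", "cy" (the principal point, pixels), "extrinsics" (4x4, takes a point from world to camera coordinates). Camera axes: x right, y up, looking along -z (the intrinsics and any distortion apply to the point x, -y, -z); pixel columns grow to the right and rows downward; lengths in m; the calibration is good to about 2 mm. A picture is of the moment at which its call begins: read the wrist's pose just before it. get_calibration takes no time and is no camera call; for the wrist camera it gives the pose at the moment of the call.
- ctrl.job_done(): hands the job in, once; it reports no verdict.
The state is a dict: "time": time; "joint_positions": joint angles; "joint_vel": joint speeds; "effort": joint torques, N m; "tool_pos": TCP position; "tcp_rot": TCP orientation; "ft_force": force on the tool from outside, world axes, zero at the start; "wrist_torque": the same for the moment, N m; "grip_width": finger opening in m.
Only numpy, scipy, OpenCV 4.12 (cv2) and the standard library are available. Lean on these libraries where they do the work, as an engineer would, in place of code of your own. Each camera call takes 0.05 s, during which the arm holds its last target. There are 200 camera calls.

## Working session

There is one attempt and no reset: what is moved stays moved. The work goes in short steps, Python scripts to look and compute and a tool call to move; the robot and the scene stay as the last step left them, time stands still between calls to the robot, and variables do not carry over. Pictures are saved under pics/ and viewed, about 12 in all and at most 16, crops included, and the job is handed in when it is done.

Besides the shell and the picture viewer there is one more tool, called after ">>>" in YAML: its name, and indented under it one key for each argument. step_arm: Moves the arm, as the interface text tells. Its arguments: {"type":"object","properties":{"series":{"type":"array"}},"required":["series"]}

```bash
ls; mkdir -p pics; cat > h.py <<'E'
import numpy as np, cv2, sys
from bench import ctrl
def grab(n):
    c=ctrl.get_calibration(n); p,d=ctrl.grab_frame(n); return p,d,c
def pts(d,c):
    h,w=d.shape; f=h/2/np.tan(np.radians(c["vertical_fov"])/2)
    u,v=np.meshgrid(np.arange(w),np.arange(h))
    P=np.stack([(u-c["cx"])/f*d,-(v-c["cy"])/f*d,-d,np.ones_like(d)],-1)
    return (P@np.linalg.inv(np.array(c["extrinsics"])).T)[...,:3]
def ray(u,v,z,c,h=400):
    f=h/2/np.tan(np.radians(c["vertical_fov"])/2)
    T=np.linalg.inv(np.array(c["extrinsics"])); r=T[:3,:3]@[(u-c["cx"])/f,-(v-c["cy"])/f,-1]
    return T[:3,3]+r*(z-T[2,3])/r[2]
E
python3 - <<'E'
from h import *
for n in ("top","side"):
    p,d,c=grab(n); cv2.imwrite(f"pics/{n}0.png",p); np.savez(f"{n}0.npz",p=p,d=d)
    print(n,{k:(np.round(v,3).tolist() if k=="extrinsics" else v) for k,v in c.items()}, (d>0).mean())
print(ctrl.state())
E
```

```text
pics
top {'vertical_fov': 57.49277596412097, 'cx': 311.9982294193565, 'cy': 202.668131400025, 'extrinsics': [[-0.001, -1.0, 0.009, 0.024], [0.995, 0.0, 0.097, -0.52], [-0.097, 0.009, 0.995, -0.846], [0.0, 0.0, 0.0, 1.0]]} 0.99603515625
side {'vertical_fov': 53.03115690709184, 'cx': 318.0402023468887, 'cy': 208.46357601736577, 'extrinsics': [[-0.919, -0.395, -0.006, 0.477], [0.239, -0.569, 0.787, -0.146], [-0.314, 0.721, 0.617, -0.935], [0.0, 0.0, 0.0, 1.0]]} 0.99580078125
{'time': 0.1, 'joint_positions': array([-1.25548751e+00,  2.07355985e-01,  1.54277910e+00,  1.36525543e-05,
        1.39357026e+00, -1.50523141e-01]), 'joint_vel': array([ 1.17639414e-03, -2.42949136e-03, -2.95730951e-03,  9.59223850e-06,
       -9.13158385e-05, -1.29351878e-03]), 'effort': array([-9.15864912e-04, -3.71870685e+01, -2.82293326e+01,  6.98864227e-02,
        3.11768451e-02, -4.92786535e-05]), 'tool_pos': array([ 0.25803259, -0.51306754,  0.22341007]), 'tcp_rot': array([-3.05471285e+00, -7.24639097e-01,  2.51917422e-04]), 'ft_force': array([-0.06888443,  1.07767013, -0.26793191]), 'wrist_torque': array([ 0.01040901, -0.00681965,  0.01024399]), 'grip_width': 0.0939527590346816}
```

View pics/top0.png

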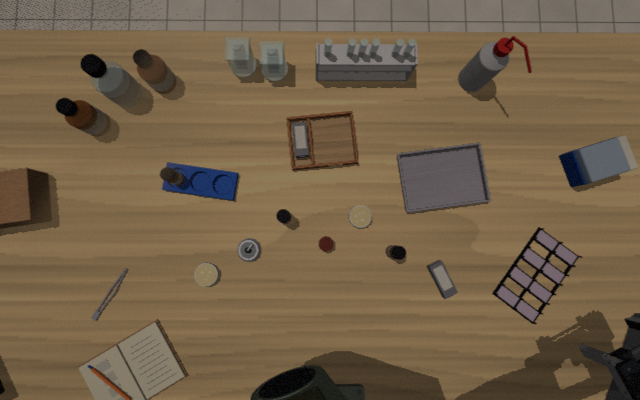

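View pics/side0.png

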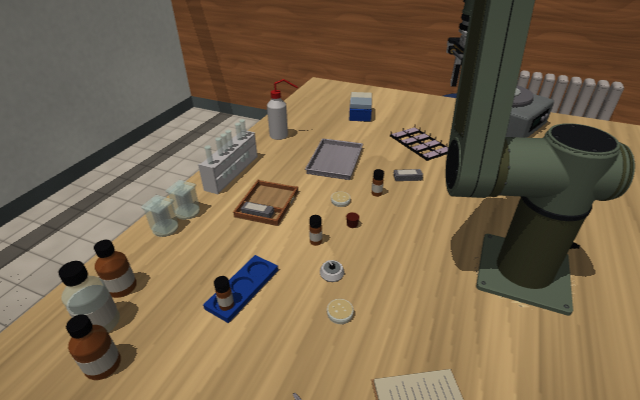

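The top view shows the loose bottles at about (285,216) and (397,253), the dishes at (206,275) and (360,216), and the loose slide box at (442,279). The rack is at (200,182), the wooden tray at (322,141) and the steel tray at (443,178). Other items in the way are a metal jar at (249,250) and a small red cap at (326,244). The side view agrees.

```bash
python3 - <<'E'
from h import *
z=np.load("top0.npz"); p,d=z["p"],z["d"]; c=ctrl.get_calibration("top"); P=pts(d,c)
print("bench z", [np.round(P[v,u],3).tolist() for u,v in ((300,300),(250,200),(400,300))])
Z=P[...,2]; hsv=cv2.cvtColor(p,cv2.COLOR_BGR2HSV)
def rect(m,name,zr=None):
    m=m.astype(np.uint8); n,l,s,ce=cv2.connectedComponentsWithStats(m)
    i=1+np.argmax(s[1:,4]); k=l==i; q=P[k][:,:2].astype(np.float32)
    r=cv2.minAreaRect(q*1000); print(name,s[i,4],"c",np.round(r[0],1),"size",np.round(r[1],1),"ang",round(r[2],1),"z",np.round(np.percentile(Z[k],[5,50,98]),4))
    return q
def win(u,v,r): 
    m=np.zeros(d.shape,bool); m[v-r:v+r,u-r:u+r]=1; return m
for n,u,v,r in (("b1",285,216,16),("b2",397,253,16),("d1",206,275,20),("d2",360,216,20),("box",442,279,26),("jar",249,250,18),("red",326,244,14),("wood",322,141,45),("steel",443,178,55),("filedb",172,176,18)):
    rect(win(u,v,r)&(Z>0.008),n)
for n,u,v in (("b1",285,216),("b2",397,253)):
    rect(win(u,v,16)&(Z>0.068),n+" cap")
rect(win(200,182,50)&(hsv[...,0]>105)&(hsv[...,0]<125)&(hsv[...,1]>170)&(Z>0.010),"rack")
rect(win(322,141,45)&(Z>0.0155),"woodrim");rect(win(443,178,55)&(Z>0.015),"steelrim")
rect(win(442,279,26)&(Z>0.017),"boxtop")
E
```

```text
bench z [[0.288, 0.053, 0.001], [0.529, 0.176, -0.002], [0.287, -0.188, -0.002]]
b1 178 c [463.  71.] size [93.1 30. ] ang 39.8 z [0.0331 0.0746 0.0779]
b2 233 c [ 404.  -166.8] size [31.3 29.8] ang 38.7 z [0.0212 0.0738 0.0779]
d1 450 c [377.1 164.5] size [ 54.  285.1] ang 12.9 z [0.0127 0.0154 0.019 ]
d2 420 c [458.8 -48.5] size [ 54.4 157.9] ang 35.4 z [0.0124 0.0153 0.0186]
box 582 c [ 397.1 -152.7] size [368.3  77.4] ang 66.4 z [0.0145 0.0212 0.0246]
jar 419 c [408.7 117.9] size [172.6  54.7] ang 89.9 z [0.0104 0.0196 0.0284]
red 178 c [424.2  -6.6] size [32.9 33.2] ang 0.1 z [0.025  0.0273 0.0302]
wood 847 c [591.3  -7.9] size [302.3 164. ] ang 5.9 z [0.0103 0.0175 0.0217]
steel 838 c [ 559.5 -176.5] size [159.3 457.7] ang 11.7 z [0.0108 0.0182 0.0224]
filedb 690 c [532.7 203.4] size [387.7  75.8] ang 71.5 z [0.0126 0.0166 0.0817]
b1 cap 147 c [464.5  69. ] size [94.1 28.5] ang 44.9 z [0.0722 0.0749 0.0781]
b2 cap 151 c [ 403.9 -167.7] size [30.  28.3] ang 38.7 z [0.0724 0.0752 0.0783]
rack 734 c [535.7 182.8] size [352.3  88.2] ang 70.5 z [0.0122 0.0151 0.0185]
woodrim 489 c [577.1  44. ] size [284.8  34.4] ang 5.6 z [0.0216 0.0252 0.0285]
steelrim 702 c [ 559.5 -176.5] size [159.3 457.7] ang 11.7 z [0.016  0.0186 0.0226]
boxtop 526 c [ 397.2 -152.7] size [368.4  76.6] ang 66.6 z [0.0186 0.0214 0.0248]
```

```bash
cat >> h.py <<'E'
def comp(P,uv,r,zlo,zhi,plane,c,extra=None,big=True):
    """biggest blob with zlo<z<zhi in window -> minAreaRect of pixel rays cast on the plane"""
    u,v=uv; Z=P[...,2]; m=np.zeros(Z.shape,bool); m[max(v-r,0):v+r,max(u-r,0):u+r]=1; m&=(Z>zlo)&(Z<zhi)
    if extra is not None: m&=extra
    n,l,s,_=cv2.connectedComponentsWithStats(m.astype(np.uint8)); i=1+np.argmax(s[1:,4])
    vv,uu=np.nonzero(l==i); q=np.array([ray(a,b,plane,c)[:2] for a,b in zip(uu,vv)])*1000
    r=cv2.minAreaRect(q.astype(np.float32)); (cx,cy),e=cv2.minEnclosingCircle(q.astype(np.float32))
    return dict(n=len(uu),mean=q.mean(0).round(1),rc=np.round(r[0],1),size=np.round(r[1],1),ang=round(r[2],1),circ=np.round([cx,cy,e],1),hull=q)
E
python3 - <<'E'
from h import *
z=np.load("top0.npz"); p,d=z["p"],z["d"]; c=ctrl.get_calibration("top"); P=pts(d,c)
hsv=cv2.cvtColor(p,cv2.COLOR_BGR2HSV); blue=(hsv[...,0]>100)&(hsv[...,0]<130)&(hsv[...,1]>150)
for n,uv,r,lo,hi,pl,e in (("b1",(285,216),16,.066,.09,.076,None),("b2",(397,253),16,.066,.09,.076,None),("d1",(206,275),20,.008,.025,.016,None),("d2",(360,216),20,.008,.025,.016,None),("box",(442,279),26,.012,.03,.022,None),("jar",(249,250),18,.008,.05,.02,None),("red",(326,244),14,.008,.05,.028,None),("wood",(322,141),45,.0125,.035,.020,None),("steel",(443,178),55,.012,.03,.021,None),("filedb",(172,176),18,.066,.09,.081,None),("rack",(200,182),50,.009,.03,.016,blue)):
    o=comp(P,uv,r,lo,hi,pl,c,e); o.pop("hull"); print(n,*[f"{k}={v}" for k,v in o.items()])
E
```

```text
b1 n=148 mean=[486.7  91.2] rc=[486.1  90.6] size=[29.1 29.2] ang=90.0 circ=[486.6  91.   15.3]
b2 n=154 mean=[ 404.4 -167.1] rc=[ 404.2 -167.2] size=[29.5 28.5] ang=44.5 circ=[ 404.7 -166.7   15.8]
d1 n=449 mean=[351.5 276.1] rc=[350.6 275.7] size=[53.7 54.2] ang=1.4 circ=[351.2 275.6  28.4]
d2 n=419 mean=[488.8 -90.5] rc=[488.7 -90.4] size=[52.5 53.2] ang=44.5 circ=[489.  -90.6  28. ]
box n=562 mean=[ 340.3 -281.8] rc=[ 340.1 -281.7] size=[87.5 36. ] ang=26.2 circ=[ 339.8 -281.1   44.9]
jar n=418 mean=[409.1 175.9] rc=[409.  175.7] size=[54.2 52.1] ang=0.8 circ=[409.  175.9  27.5]
red n=178 mean=[423.9  -6.7] rc=[424.2  -6.5] size=[33.  32.8] ang=89.9 circ=[423.7  -6.7  17.5]
wood n=761 mean=[675.6   4.3] rc=[674.8   1.1] size=[133.  163.2] ang=6.0 circ=[675.9   1.1 103.2]
steel n=766 mean=[ 586.5 -301.3] rc=[ 583.8 -293.4] size=[146.4 207.4] ang=7.7 circ=[ 584.2 -293.   124. ]
filedb n=170 mean=[579.8 350.6] rc=[580.3 351. ] size=[29.6 33.7] ang=0.0 circ=[579.1 351.1  17.4]
rack n=884 mean=[568.7 281.4] rc=[572.4 290.9] size=[162.6  66.2] ang=81.4 circ=[571.8 290.8  85.1]
```

```bash
cat >> h.py <<'E'
from scipy.spatial.transform import Rotation as Ro
def plan(x,y,z,phi):
    """mm, deg: shift in tool axes (mm) and turn (rad) from the measured pose to TCP x,y,z with jaws along phi"""
    s=ctrl.state(); R=Ro.from_rotvec(s["tcp_rot"]).as_matrix(); t=np.array(s["tool_pos"])*1000
    sh=R.T@(np.array([x,y,z])-t); cur=np.degrees(np.arctan2(R[1,1],R[0,1])); dp=(phi-cur+90)%180-90
    print("t %.1f tcp"%s["time"],t.round(1),"phi %.1f tilt %.1f"%(cur,np.degrees(np.arccos(-R[2,2]))),"w %.1f"%(s["grip_width"]*1000),"f",s["ft_force"].round(1),"q6 %.2f"%s["joint_positions"][5],"| shift mm",sh.round(1),"turn",round(-np.radians(dp),3))
E
python3 - <<'E'
from h import *
plan(340,-282,150,-63.8)
E
```

```text
t 0.1 tcp [ 258.  -513.1  223.4] phi -63.3 tilt 0.1 w 94.0 f [-0.1  1.1 -0.3] q6 -0.15 | shift mm [ 177.  -169.5   73.8] turn 0.009
```

>>> step_arm:
  series: [0,0.03,-0.028,0.012,0.009,0,0.03,-0.028,0.012,0,0,0.03,-0.028,0.012,0,0,0.03,-0.028,0.012,0,0,0.03,-0.028,0.012,0,0,0.027,-0.0295,0.014,0,0,0,0,0,0,0,0,0,0,0]

```text
time: 1.1
tool_pos: [0.3421, -0.2839, 0.1506]
tcp_rot: [3.059, 0.712, -0.0]
ft_force: [-0.8, 0.9, 0.3]
grip_width: 0.0937
```

```bash
cat >> h.py <<'E'
def wrist(name):
    p,d,c=grab("wrist"); cv2.imwrite(f"pics/{name}.png",p); np.savez(f"{name}.npz",p=p,d=d); return p,d,c,pts(d,c)
E
python3 - <<'E'
from h import *
plan(340,-282,24,-63.8)
p,d,c,P=wrist("w1")
o=comp(P,(320,200),320,.012,.03,.022,c); o.pop("hull"); print(o)
E
```

```text
t 1.1 tcp [ 342.1 -283.9  150.6] phi -63.8 tilt 0.0 w 93.7 f [-0.8  0.9  0.3] q6 0.23 | shift mm [ -1.   -2.8 126.6] turn -0.0
{'n': 3032, 'mean': array([ 342.8, -283.1]), 'rc': array([ 341.5, -283.9]), 'size': array([85.6, 33.7]), 'ang': 26.2, 'circ': array([ 341.5, -283.9,   44.7])}
```

View pics/w1.png

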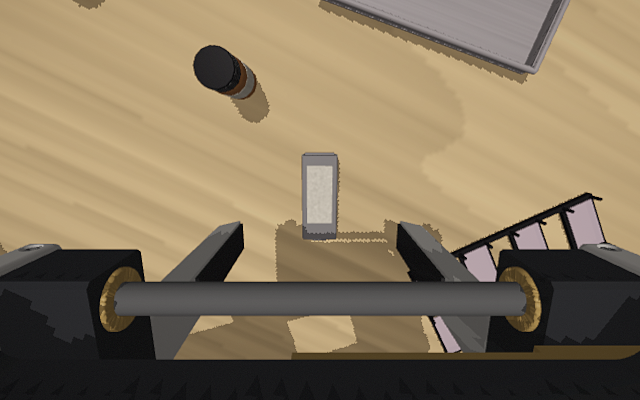

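The wrist view shows the box centred between the jaws at about (320,195), with nothing in the fingers' path. The measured centre is within 1 mm of the TCP, so I'll descend and grip.

>>> step_arm:
  series: [0,0,0,0.04,0,0,0,0,0.04,0,0,0,0,0.03,0,0,0,0,0.016,0,0.3,0,0,0,0,1,0,0,0,0,1,0,0,0,0,1,0,0,0,0,1,0,0,0,0,1,0,0,0,0,1,0,0,-0.02,0,1,0,0,-0.04,0,1,0,0,-0.04,0,1,0,0,-0.04,0,1,0,0,0,0]

```text
time: 3.02
tool_pos: [0.3438, -0.2855, 0.1679]
tcp_rot: [3.053, 0.71, 0.006]
ft_force: [-0.8, 0.3, 0.2]
grip_width: 0.0339
```

```bash
python3 - <<'E'
from h import *
plan(677.5,-23.8,150,96)
E
```

```text
t 3.0 tcp [ 343.8 -285.5  167.9] phi -63.8 tilt 0.5 w 33.9 f [-0.8  0.3  0.2] q6 0.23 | shift mm [414.9 -87.8  18. ] turn 0.352
```

>>> step_arm:
  series: [1,0.0415,-0.0088,0,0,1,0.0415,-0.0088,0,0,1,0.0415,-0.0088,0,0,1,0.0415,-0.0088,0,0,1,0.0415,-0.0088,0,0,1,0.0415,-0.0088,0,0,1,0.0415,-0.0088,0,0,1,0.0415,-0.0088,0,0,1,0.0415,-0.0088,0,0,1,0.0415,-0.0088,0,0,1,0,0,0,0.176,1,0,0,0,0.176,1,0,0,0,0,1,0,0,0,0]

```text
time: 4.78
tool_pos: [0.6749, -0.0214, 0.163]
tcp_rot: [-3.137, -0.168, 0.003]
ft_force: [0.4, -0.8, -1.7]
grip_width: 0.0336
```

```bash
python3 - <<'E'
from h import *
plan(677.5,-23.8,29,96)
p,d,c,P=wrist("w2")
o=comp(P,(320,200),320,.0125,.035,.020,c); o.pop("hull"); print(o)
E
```

```text
t 4.8 tcp [674.9 -21.4 163. ] phi -83.9 tilt 0.1 w 33.6 f [ 0.4 -0.8 -1.7] q6 1.30 | shift mm [  2.6   2.8 134. ] turn 0.002
{'n': 3502, 'mean': array([695.1,  15.9]), 'rc': array([678. ,   1.1]), 'size': array([129.3, 162.6]), 'ang': 6.0, 'circ': array([678.1,   1.3, 103.3])}
```

View pics/w2.png

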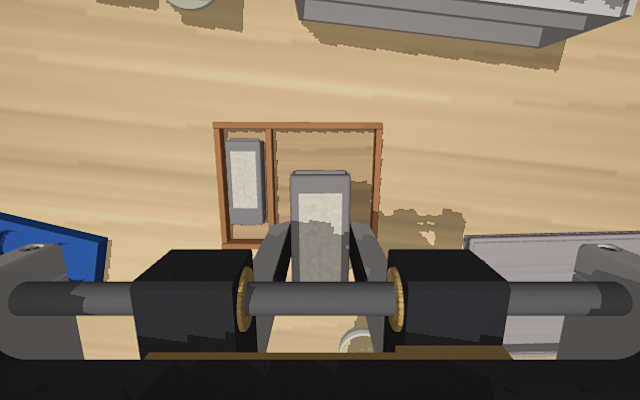

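The wrist view shows the held box between the jaws and the wooden tray's wide bay ahead, spanning x from about 275 to 375 px. The filed box in the narrow bay at (245,180) is clear. I'll nudge to the bay centre, lower and release.

>>> step_arm:
  series: [1,0.0055,0.003,0.03,0,1,0,0,0.04,0,1,0,0,0.035,0,1,0,0,0.015,0,1,0,0,0.008,0,1,0,0,0.004,0,1,0,0,0.001,0,1,0,0,0,0,1,0,0,0,0]

```text
time: 5.95
tool_pos: [0.6823, -0.0239, 0.0326]
tcp_rot: [3.137, 0.165, 0.003]
ft_force: [0.9, -0.3, 1.0]
grip_width: 0.034
```

```bash
python3 - <<'E'
from h import *
plan(680.6,-23.8,29,96)
E
```

```text
t 6.0 tcp [682.3 -23.9  32.6] phi -84.0 tilt 0.1 w 34.0 f [ 0.9 -0.3  1. ] q6 1.30 | shift mm [-1.7 -0.3  3.6] turn 0.0
```

>>> step_arm:
  series: [1,0,0,0.002,0,1,0,0,0.002,0,1,0,0,0,0,0.62,0,0,0,0,0.55,0,0,0,0,0.5,0,0,0,0,0.45,0,0,0,0,0.45,0,0,0,0,0.45,0,0,-0.02,0,0.45,0,0,-0.04,0,0.45,0,0,-0.06,0,0.2,0,0,-0.03,0,0,0,0,0,0]

```text
time: 7.58
tool_pos: [0.6844, -0.0242, 0.1834]
tcp_rot: [3.135, 0.165, 0.016]
ft_force: [0.1, 0.5, 0.3]
grip_width: 0.0682
```

```bash
python3 - <<'E'
from h import *
p,d,c,P=wrist("w3")
cv2.imwrite("pics/w3c.png",p[80:300,150:480])
v,u=np.nonzero((P[...,2]>.0235)&(P[...,2]<.03)&(P[...,0]>.6)&(P[...,0]<.76)&(P[...,1]>-.10)&(P[...,1]<.02))
q=np.array([ray(a,b,.026,c)[:2] for a,b in zip(u,v)],np.float32)*1000; print(len(q),q.mean(0),cv2.minAreaRect(q))
plan(490,-90,150,7.7)
E
```

```text
2456 [682.0983   -23.485174] ((681.307373046875, -23.589784622192383), (82.83660125732422, 33.47081756591797), 5.987800598144531)
t 7.6 tcp [682.4 -24.  179.9] phi -84.0 tilt 0.2 w 72.1 f [ 0.3  0.1 -1.4] q6 1.30 | shift mm [-198.4   45.5   29.1] turn 1.541
```

View pics/w3c.png

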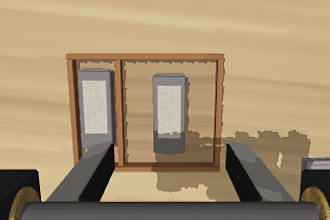

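The crop shows the loose box lying straight in the wide bay, with the filed box undisturbed; the fit puts it at (681,-24) mm. Next is dish 2.

>>> step_arm:
  series: [0,-0.0397,0.0091,0,0,0,-0.0397,0.0091,0,0,0,-0.0397,0.0091,0,0,0,-0.0397,0.0091,0,0,0,-0.0397,0.0091,0,0,0,0,0,0.004,-0.178,0,0,0,0.004,-0.178,0,0,0,0.004,-0.178,0,0,0,0.004,-0.178,0,0,0,0.004,-0.178,0,0,0,0.004,-0.178,0,0,0,0.004,-0.178,0,0,0,0,-0.178,0,0,0,0,-0.178,0,0,0,0,0,0,0,0,0,0]

```text
time: 9.62
tool_pos: [0.4878, -0.0895, 0.1482]
tcp_rot: [-2.067, -2.363, 0.001]
ft_force: [0.1, -0.0, -0.1]
grip_width: 0.0944
```

```bash
cat >> h.py <<'E'
def near(P,c,x,y,r,zlo,zhi,plane):
    m=(np.hypot(P[...,0]*1000-x,P[...,1]*1000-y)<r)&(P[...,2]>zlo)&(P[...,2]<zhi)
    v,u=np.nonzero(m); q=np.array([ray(a,b,plane,c)[:2] for a,b in zip(u,v)],np.float32)*1000
    print("n",len(q),"mean",q.mean(0).round(1),"circ",[np.round(k,1) for k in cv2.minEnclosingCircle(q)],"edge",u.min(),u.max(),v.min(),v.max())
E
python3 - <<'E'
from h import *
p,d,c,P=wrist("w4")
near(P,c,489,-91,45,.010,.025,.016)
plan(489,-91,23,7.7)
E
```

```text
n 2484 mean [489.7 -90.6] circ [array([489.8, -90.9]), np.float64(28.0)] edge 293 349 169 224
t 9.7 tcp [488.1 -89.6 148.6] phi 7.7 tilt 0.1 w 93.8 f [-0.4 -0.7  0.7] q6 -0.49 | shift mm [ -1.6   0.9 125.6] turn -0.0
```

>>> step_arm:
  series: [0,-0.0015,0.0015,0.04,0,0,0,0,0.04,0,0,0,0,0.03,0,0,0,0,0.015,0,0,0,0,0,0,0.3,0,0,0,0,1,0,0,0,0,1,0,0,0,0,1,0,0,0,0,1,0,0,0,0,1,0,0,-0.02,0,1,0,0,-0.04,0,1,0,0,-0.04,0,1,0,0,0,0]

```text
time: 11.42
tool_pos: [0.4933, -0.0921, 0.1279]
tcp_rot: [2.06, 2.362, 0.004]
ft_force: [0.2, 0.1, -0.7]
grip_width: 0.0551
```

```bash
python3 - <<'E'
from h import *
# tray (584,-293.4) yaw 7.7: slots y=+45,-45
a=np.radians(7.7)
for s in (45,-45): x,y=584-s*np.sin(a),-293.4+s*np.cos(a); print(x,y); plan(x,y,120,7.7)
E
```

```text
577.9706216561768 -248.80575601283235
t 11.4 tcp [493.3 -92.1 127.9] phi 7.8 tilt 0.5 w 55.1 f [ 0.2  0.1 -0.7] q6 -0.49 | shift mm [-166.7   62.6    9. ] turn 0.002
590.0293783438232 -337.9942439871676
t 11.4 tcp [493.3 -92.1 127.9] phi 7.8 tilt 0.5 w 55.1 f [ 0.2  0.1 -0.7] q6 -0.49 | shift mm [-256.7   62.5    9.3] turn 0.002
```

>>> step_arm:
  series: [1,-0.0365,0.009,0,0,1,-0.0365,0.009,0,0,1,-0.0365,0.009,0,0,1,-0.0365,0.009,0,0,1,-0.0365,0.009,0,0,1,-0.0365,0.009,0,0,1,-0.0365,0.0085,0,0,1,0,0,0,0,1,0,0,0,0]

```text
time: 12.55
tool_pos: [0.5859, -0.3346, 0.1223]
tcp_rot: [-2.063, -2.364, -0.0]
ft_force: [1.0, 0.2, -0.5]
grip_width: 0.0549
```

```bash
python3 - <<'E'
from h import *
plan(590,-338,26.5,7.7)
p,d,c,P=wrist("w5")
E
```

```text
t 12.6 tcp [ 585.9 -334.6  122.3] phi 7.8 tilt 0.2 w 54.9 f [ 1.   0.2 -0.5] q6 -0.78 | shift mm [-4.2  3.9 95.8] turn 0.002
```

View pics/w5.png

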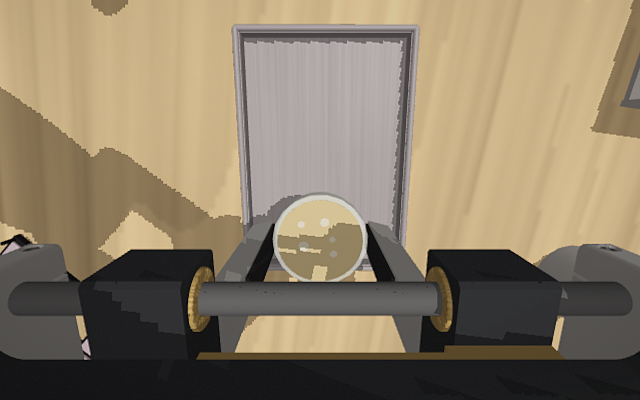

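The dish is held level at (320,237) px, and the tray lies around it with its side rims at about x=240 and 405 px, so the dish is centred across the tray. I'll lower and release.

>>> step_arm:
  series: [1,-0.004,0.004,0.03,0,1,0,0,0.035,0,1,0,0,0.015,0,1,0,0,0.008,0,1,0,0,0.004,0,1,0,0,0.002,0,1,0,0,0.001,0,1,0,0,0,0,1,0,0,0,0]

```text
time: 13.72
tool_pos: [0.5917, -0.3394, 0.0298]
tcp_rot: [2.065, 2.367, 0.0]
ft_force: [0.1, -0.3, -0.3]
grip_width: 0.0556
```

```bash
python3 - <<'E'
from h import *
plan(590,-338,26.5,7.7)
E
```

```text
t 13.7 tcp [ 591.7 -339.4   29.8] phi 7.8 tilt 0.0 w 55.6 f [ 0.1 -0.3 -0.3] q6 -0.78 | shift mm [ 1.6 -1.5  3.3] turn 0.002
```

>>> step_arm:
  series: [1,0,0,0.0015,0,1,0,0,0.0015,0,1,0,0,0,0,0.38,0,0,0,0,0.3,0,0,0,0,0.2,0,0,0,0,0.1,0,0,0,0,0.1,0,0,0,0,0.1,0,0,-0.02,0,0.1,0,0,-0.05,0,0,0,0,-0.05,0,0,0,0,0,0]

```text
time: 15.22
tool_pos: [0.5954, -0.342, 0.1551]
tcp_rot: [2.056, 2.357, 0.002]
ft_force: [0.1, -0.1, -0.3]
grip_width: 0.094
```

```bash
python3 - <<'E'
from h import *
p,d,c,P=wrist("w6")
near(P,c,591,-339,45,.0155,.025,.019)
plan(351,276,150,7.7);plan(404.5,-167,180,-8.6);plan(404.5,-167,180,60)
E
```

```text
n 2445 mean [ 592.4 -338.6] circ [array([ 592.4, -339. ]), np.float64(27.8)] edge 287 342 162 217
t 15.3 tcp [ 593.6 -340.7  151.4] phi 7.8 tilt 0.5 w 94.3 f [ 0.2 -0.7 -0.4] q6 -0.78 | shift mm [ 643.9 -156.7   -3.2] turn 0.002
t 15.3 tcp [ 593.6 -340.7  151.4] phi 7.8 tilt 0.5 w 94.3 f [ 0.2 -0.7 -0.4] q6 -0.78 | shift mm [ 197.5 -163.6  -30.6] turn 0.286
t 15.3 tcp [ 593.6 -340.7  151.4] phi 7.8 tilt 0.5 w 94.3 f [ 0.2 -0.7 -0.4] q6 -0.78 | shift mm [ 197.5 -163.6  -30.6] turn -0.911
```

Dish placed at (592,-339). Next is bottle 2.

>>> step_arm:
  series: [0,0.033,-0.0273,-0.01,0,0,0.033,-0.0273,-0.01,0,0,0.033,-0.0273,-0.01,0,0,0.033,-0.0273,0,0,0,0.033,-0.0273,0,0,0,0.033,-0.0273,0,0,0,0,0,0,0.143,0,0,0,0,0.143,0,0,0,0,0,0,0,0,0,0]

```text
time: 16.52
tool_pos: [0.4019, -0.165, 0.1758]
tcp_rot: [-2.379, -2.05, 0.001]
ft_force: [0.1, -0.3, -0.4]
grip_width: 0.094
```

```bash
python3 - <<'E'
from h import *
p,d,c,P=wrist("w7")
near(P,c,404.5,-167,30,.068,.085,.076)
plan(404.5,-167,42,-8.6)
E
```

```text
n 938 mean [ 405.1 -167.5] circ [array([ 405.2, -167.5]), np.float64(15.6)] edge 306 340 189 223
t 16.6 tcp [ 402.1 -165.1  176. ] phi -8.5 tilt 0.1 w 94.1 f [ 0.1 -0.7 -0. ] q6 -0.44 | shift mm [ -1.6   2.8 134. ] turn 0.002
```

>>> step_arm:
  series: [0,-0.002,0.0035,0,0,0,0,0,0.04,0,0,0,0,0.04,0,0,0,0,0.035,0,0,0,0,0.019,0,0,0,0,0,0,0.3,0,0,0,0,0.5,0,0,0,0,1,0,0,0,0,1,0,0,0,0,1,0,0,0,0,1,0,0,0,0,1,0,0,0,0,1,0,0,-0.02,0,1,0,0,-0.04,0,1,0,0,-0.04,0,1,0,0,-0.03,0,1,0,0,0,0]

```text
time: 18.82
tool_pos: [0.4072, -0.1688, 0.1747]
tcp_rot: [2.377, 2.045, 0.003]
ft_force: [-0.5, 0.2, -0.5]
grip_width: 0.0314
```

```bash
python3 - <<'E'
from h import *
plan(572.7,296,180,-8.6)
E
```

```text
t 18.8 tcp [ 407.2 -168.8  174.7] phi -8.6 tilt 0.3 w 31.4 f [-0.5  0.2 -0.5] q6 -0.44 | shift mm [484.3  94.2  -6. ] turn 0.0
```

>>> step_arm:
  series: [1,0.042,0.0094,0,0,1,0.042,0.0094,0,0,1,0.042,0.0094,0,0,1,0.042,0.0094,0,0,1,0.042,0.0094,0,0,1,0.042,0.0094,0,0,1,0.042,0.0094,0,0,1,0.042,0.0094,0,0,1,0.042,0.0094,0,0,1,0.01,0.0094,0,0,1,0,0,0,0,1,0,0,0,0]

```text
time: 20.32
tool_pos: [0.5557, 0.2005, 0.1714]
tcp_rot: [-2.382, -2.047, 0.003]
ft_force: [0.1, -0.7, 0.2]
grip_width: 0.0316
```

```bash
python3 - <<'E'
from h import *
plan(572.7,296,180,-8.6)
p,d,c,P=wrist("w8")
hsv=cv2.cvtColor(p,cv2.COLOR_BGR2HSV); blue=(hsv[...,0]>100)&(hsv[...,0]<130)&(hsv[...,1]>120)
for lo in (.012,):
    o=comp(P,(320,200),320,lo,.022,.016,c,blue); o.pop("hull"); print(o)
near(P,c,581,351,30,.072,.09,.081)
m=blue&(P[...,2]>.011)&(P[...,2]<.022)
cv2.imwrite("pics/w8m.png",np.vstack([p[:330],cv2.cvtColor(m.astype(np.uint8)*255,cv2.COLOR_GRAY2BGR)[:260]]))
E
```

```text
t 20.3 tcp [555.7 200.5 171.4] phi -8.7 tilt 0.1 w 31.6 f [ 0.1 -0.7  0.2] q6 0.35 | shift mm [97.   2.4 -8.7] turn -0.001
{'n': 6323, 'mean': array([575.6, 294.6]), 'rc': array([575.2, 294.3]), 'size': array([164.3,  67.3]), 'ang': 81.4, 'circ': array([575.2, 294.3,  88.6])}
n 870 mean [580.3 346. ] circ [array([581. , 350.4]), np.float64(14.7)] edge 302 342 0 25
```

View pics/w8m.png

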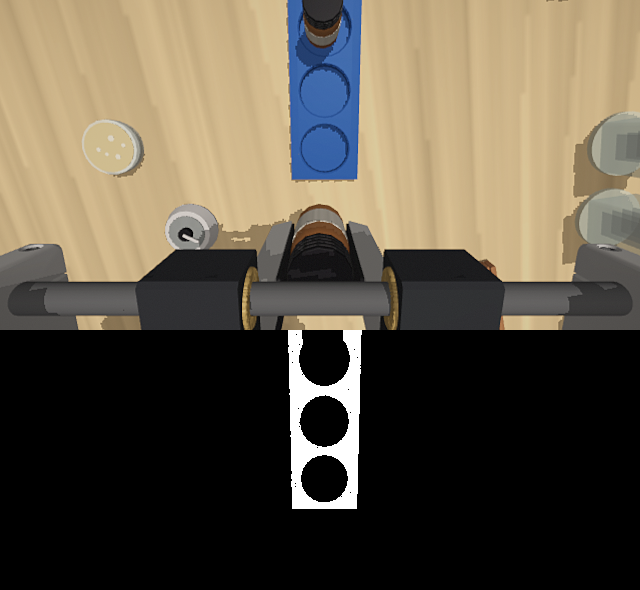

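The wrist view shows both free wells clearly at (325,90) and (325,148) px, and the filed bottle at (323,22). The mask separates the wells as clean discs, so I'll measure their centres from it.

```bash
python3 - <<'E'
from h import *
z=np.load("w8.npz"); c=ctrl.get_calibration("wrist"); p,d=z["p"],z["d"]; P=pts(d,c)
hsv=cv2.cvtColor(p,cv2.COLOR_BGR2HSV); blue=(hsv[...,0]>100)&(hsv[...,0]<130)&(hsv[...,1]>120)
m=(blue&(P[...,2]>.011)&(P[...,2]<.022)).astype(np.uint8)
m=cv2.morphologyEx(m,cv2.MORPH_CLOSE,np.ones((3,3)))
cs,h=cv2.findContours(m,cv2.RETR_CCOMP,cv2.CHAIN_APPROX_NONE)
for k,hh in zip(cs,h[0]):
    if hh[3]>=0 and len(k)>50:
        q=np.array([ray(*a[0],.016,c)[:2] for a in k],np.float32)*1000; e=cv2.fitEllipse(q); print(np.round(e[0],1),np.round(e[1],1)); plan(*e[0],50,-8.6)
E
```

```text
[567.4 242.7] [47.9 48.1]
t 20.4 tcp [555.8 200.5 171.8] phi -8.7 tilt 0.1 w 31.1 f [-1.2 -0.1 -0.2] q6 0.35 | shift mm [ 43.6   5.2 121.8] turn -0.001
[575.6 297.3] [47.8 48.1]
t 20.4 tcp [555.8 200.5 171.8] phi -8.7 tilt 0.1 w 31.1 f [-1.2 -0.1 -0.2] q6 0.35 | shift mm [ 98.8   5.1 121.7] turn -0.001
```

>>> step_arm:
  series: [1,0.033,0.005,0,0,1,0.033,0,0,0,1,0.033,0,0,0,1,0,0,0,0,1,0,0,0.04,0,1,0,0,0.04,0,1,0,0,0.02,0,1,0,0,0.012,0,1,0,0,0.004,0,1,0,0,0.002,0,1,0,0,0,0,1,0,0,0,0]

```text
time: 21.88
tool_pos: [0.5768, 0.2993, 0.0553]
tcp_rot: [2.381, 2.049, 0.002]
ft_force: [-0.3, -0.4, -0.6]
grip_width: 0.0311
```

```bash
python3 - <<'E'
from h import *
plan(575.6,297.3,47,-8.6)
E
```

```text
t 21.9 tcp [576.8 299.3  55.3] phi -8.6 tilt 0.1 w 31.1 f [-0.3 -0.4 -0.6] q6 0.50 | shift mm [-2.2 -0.9  8.3] turn 0.0
```

>>> step_arm:
  series: [1,-0.002,-0.001,0.003,0,1,0,0,0.002,0,1,0,0,0.0015,0,1,0,0,0.001,0,1,0,0,0,0,1,0,0,0,0]

```text
time: 22.62
tool_pos: [0.5748, 0.2972, 0.0474]
tcp_rot: [-2.381, -2.049, 0.001]
ft_force: [-3.2, -1.2, 6.0]
grip_width: 0.0312
```

Contact force is about 6 N upward, so the bottle is seated. Releasing.

>>> step_arm:
  series: [0.64,0,0,0,0,0.6,0,0,0,0,0.5,0,0,0,0,0.3,0,0,0,0,0.2,0,0,0,0,0.2,0,0,0,0,0.2,0,0,-0.03,0,0.2,0,0,-0.04,0,0.1,0,0,-0.04,0,0,0,0,-0.03,0,0,0,0,0,0]

```text
time: 24.0
tool_pos: [0.5771, 0.298, 0.1906]
tcp_rot: [2.38, 2.047, 0.011]
ft_force: [-0.7, -0.0, 1.0]
grip_width: 0.0936
```

```bash
python3 - <<'E'
from h import *
p,d,c,P=wrist("w9")
near(P,c,575.6,297.3,26,.072,.09,.081); near(P,c,581,351,26,.072,.09,.081)
plan(487,91,180,-8.6); plan(351,276,150,7.7)
E
```

```text
n 878 mean [575.4 297.1] circ [array([575.5, 297. ]), np.float64(15.5)] edge 300 332 187 219
n 987 mean [581.5 353.9] circ [array([581.5, 353.8]), np.float64(15.0)] edge 296 330 121 156
t 24.1 tcp [575.6 297.4 187.9] phi -8.6 tilt 0.1 w 93.9 f [ 1.1  0.4 -1.1] q6 0.49 | shift mm [-217.3  -56.7    7.5] turn 0.0
t 24.1 tcp [575.6 297.4 187.9] phi -8.6 tilt 0.1 w 93.9 f [ 1.1  0.4 -1.1] q6 0.49 | shift mm [ -54.8 -218.9   37.4] turn -0.284
```

Bottle 2 stands in the middle well at (575.5,297) and the filed bottle hasn't moved. Next is bottle 1.

>>> step_arm:
  series: [0,-0.0362,-0.0095,0,0,0,-0.0362,-0.0095,0,0,0,-0.0362,-0.0095,0,0,0,-0.0362,-0.0095,0,0,0,-0.0362,-0.0095,0,0,0,-0.0362,-0.0095,0.007,0,0,0,0,0,0,0,0,0,0,0]

```text
time: 25.05
tool_pos: [0.4855, 0.0912, 0.1787]
tcp_rot: [-2.381, -2.047, 0.002]
ft_force: [0.1, -0.3, 0.7]
grip_width: 0.0939
```

```bash
python3 - <<'E'
from h import *
p,d,c,P=wrist("w10")
near(P,c,487,91,30,.068,.085,.076)
plan(487,91,42,-8.6)
E
```

```text
n 925 mean [487.8  92.4] circ [array([487.6,  92.3]), np.float64(15.5)] edge 304 338 185 218
t 25.1 tcp [486.   91.5 179.2] phi -8.6 tilt 0.1 w 94.3 f [-0.3 -0.2 -0. ] q6 0.16 | shift mm [ -0.4   1.2 137.2] turn 0.0
```

>>> step_arm:
  series: [0,0.001,0.0015,0.02,0,0,0,0,0.04,0,0,0,0,0.04,0,0,0,0,0.025,0,0,0,0,0.012,0,0,0,0,0,0,0.3,0,0,0,0,0.5,0,0,0,0,1,0,0,0,0,1,0,0,0,0,1,0,0,0,0,1,0,0,0,0,1,0,0,0,0,1,0,0,-0.02,0,1,0,0,-0.04,0,1,0,0,-0.04,0,1,0,0,-0.03,0,1,0,0,0,0]

```text
time: 27.35
tool_pos: [0.4898, 0.0917, 0.1754]
tcp_rot: [2.379, 2.046, 0.007]
ft_force: [0.6, -0.5, -1.4]
grip_width: 0.0313
```

```bash
python3 - <<'E'
from h import *
plan(567.4,242.7,47,-8.6)
E
```

```text
t 27.4 tcp [489.8  91.7 175.4] phi -8.6 tilt 0.4 w 31.3 f [ 0.6 -0.5 -1.4] q6 0.16 | shift mm [160.7  53.4 128.9] turn 0.0
```

>>> step_arm:
  series: [1,0.032,0.0108,0,0,1,0.032,0.0108,0,0,1,0.032,0.0108,0,0,1,0.032,0.0108,0,0,1,0.032,0.0108,0,0,1,0,0,0,0,1,0,0,0.04,0,1,0,0,0.03,0,1,0,0,0.02,0,1,0,0,0,0,1,0,0,0,0]

```text
time: 28.72
tool_pos: [0.5659, 0.2418, 0.0839]
tcp_rot: [2.381, 2.048, 0.002]
ft_force: [-0.3, 0.7, 0.3]
grip_width: 0.0314
```

```bash
python3 - <<'E'
from h import *
plan(567.4,242.7,47,-8.6)
E
```

```text
t 28.7 tcp [565.9 241.8  83.9] phi -8.6 tilt 0.1 w 31.4 f [-0.3  0.7  0.3] q6 0.41 | shift mm [ 1.1  1.3 36.9] turn -0.0
```

>>> step_arm:
  series: [1,0.001,0.001,0.012,0,1,0,0,0.012,0,1,0,0,0.006,0,1,0,0,0.003,0,1,0,0,0.002,0,1,0,0,0.001,0,1,0,0,0.0005,0,1,0,0,0,0,1,0,0,0,0]

```text
time: 29.85
tool_pos: [0.5662, 0.2427, 0.0479]
tcp_rot: [2.382, 2.049, -0.0]
ft_force: [-2.3, -0.8, 5.6]
grip_width: 0.0311
```

Same contact signature as the first bottle, so it's seated. Releasing.

>>> step_arm:
  series: [0.64,0,0,0,0,0.6,0,0,0,0,0.5,0,0,0,0,0.3,0,0,0,0,0.2,0,0,0,0,0.2,0,0,0,0,0.2,0,0,-0.03,0,0.2,0,0,-0.04,0,0.1,0,0,-0.04,0,0,0,0,-0.02,0,0,0,0,0,0]

```text
time: 31.22
tool_pos: [0.5672, 0.243, 0.178]
tcp_rot: [2.38, 2.048, 0.005]
ft_force: [-0.1, 0.4, -0.1]
grip_width: 0.0938
```

```bash
python3 - <<'E'
from h import *
p,d,c,P=wrist("w11"); cv2.imwrite("pics/w11c.png",p[0:300,150:480])
near(P,c,567.4,242.7,26,.072,.09,.081);near(P,c,575.6,297.3,26,.072,.09,.081)
plan(351,276,150,7.7)
E
```

```text
n 968 mean [567.  243.6] circ [array([566.7, 243.5]), np.float64(15.6)] edge 301 335 187 221
n 1071 mean [575.3 296.2] circ [array([575.3, 295.9]), np.float64(15.0)] edge 300 336 123 160
t 31.3 tcp [566.  242.6 176.1] phi -8.6 tilt 0.0 w 93.8 f [ 0.2 -0.4 -0.3] q6 0.41 | shift mm [   0.9 -217.6   26.1] turn -0.284
```

View pics/w11c.png

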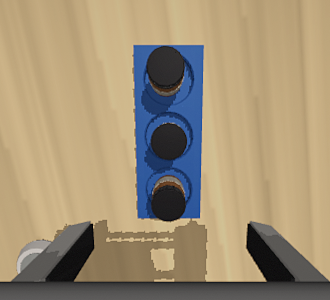

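The crop shows all three rack bottles upright in their wells. Last is dish 1.

>>> step_arm:
  series: [0,0,-0.0363,0,0,0,0,-0.0363,0,0,0,0,-0.0363,0,0,0,0,-0.0363,0,0,0,0,-0.0363,0,0,0,0,-0.0363,0,0,0,0,0,0.013,-0.142,0,0,0,0.013,-0.142,0,0,0,0,0,0,0,0,0,0]

```text
time: 32.52
tool_pos: [0.3503, 0.2749, 0.1496]
tcp_rot: [-2.07, -2.362, 0.003]
ft_force: [-0.6, 0.0, 0.3]
grip_width: 0.0942
```

```bash
python3 - <<'E'
from h import *
p,d,c,P=wrist("w12")
near(P,c,351,276,45,.010,.025,.016)
plan(351,276,23,7.7)
E
```

```text
n 2481 mean [351.4 277.6] circ [array([351.5, 277.3]), np.float64(28.0)] edge 292 348 165 220
t 32.6 tcp [350.8 275.1 150.1] phi 7.6 tilt 0.0 w 94.2 f [-0.1  0.   0.3] q6 0.34 | shift mm [  0.9   0.5 127.1] turn -0.002
```

>>> step_arm:
  series: [0,0.002,0.0005,0.04,0,0,0,0,0.04,0,0,0,0,0.031,0,0,0,0,0.0155,0,0,0,0,0,0,0.3,0,0,0,0,1,0,0,0,0,1,0,0,0,0,1,0,0,0,0,1,0,0,0,0,1,0,0,-0.02,0,1,0,0,-0.04,0,1,0,0,-0.04,0,1,0,0,-0.04,0,1,0,0,0,0]

```text
time: 34.45
tool_pos: [0.3535, 0.2786, 0.1673]
tcp_rot: [2.066, 2.363, 0.012]
ft_force: [0.5, 0.1, 0.1]
grip_width: 0.055
```

```bash
python3 - <<'E'
from h import *
plan(579,-249,165,7.7)
E
```

```text
t 34.5 tcp [353.5 278.6 167.3] phi 7.7 tilt 0.5 w 55.0 f [0.5 0.1 0.1] q6 0.34 | shift mm [-553.   152.9    2. ] turn -0.0
```

>>> step_arm:
  series: [1,-0.0395,0.0109,0,0,1,-0.0395,0.0109,0,0,1,-0.0395,0.0109,0,0,1,-0.0395,0.0109,0,0,1,-0.0395,0.0109,0,0,1,-0.0395,0.0109,0,0,1,-0.0395,0.0109,0,0,1,-0.0395,0.0109,0,0,1,-0.0395,0.0109,0,0,1,-0.0395,0.0109,0,0,1,-0.0395,0.0109,0,0,1,-0.0395,0.0109,0,0,1,-0.0395,0.0109,0,0,1,-0.0395,0.0109,0,0,1,0,0,0,0,1,0,0,0,0]

```text
time: 36.45
tool_pos: [0.5749, -0.2493, 0.1618]
tcp_rot: [-2.065, -2.362, 0.0]
ft_force: [-0.1, 0.7, -0.5]
grip_width: 0.0547
```

```bash
python3 - <<'E'
from h import *
plan(579,-249,26.5,7.7)
E
```

```text
t 36.5 tcp [ 574.9 -249.3  161.8] phi 7.7 tilt 0.2 w 54.7 f [-0.1  0.7 -0.5] q6 -0.68 | shift mm [ -0.6   4.5 135.3] turn -0.001
```

>>> step_arm:
  series: [1,0,0.004,0.04,0,1,0,0,0.04,0,1,0,0,0.028,0,1,0,0,0.014,0,1,0,0,0.006,0,1,0,0,0.003,0,1,0,0,0.001,0,1,0,0,0,0,1,0,0,0,0]

```text
time: 37.58
tool_pos: [0.5805, -0.2501, 0.0326]
tcp_rot: [2.067, 2.364, 0.0]
ft_force: [0.0, 0.2, -1.2]
grip_width: 0.0555
```

>>> step_arm:
  series: [1,0,0,0.003,0,1,0,0,0.0015,0,1,0,0,0.001,0,1,0,0,0,0,1,0,0,0,0]

```text
time: 38.2
tool_pos: [0.58, -0.2499, 0.0274]
tcp_rot: [-2.067, -2.365, 0.0]
ft_force: [-2.4, 2.1, 5.3]
grip_width: 0.0552
```

>>> step_arm:
  series: [0.38,0,0,0,0,0.3,0,0,0,0,0.2,0,0,0,0,0.1,0,0,0,0,0.1,0,0,0,0,0.1,0,0,-0.02,0,0.1,0,0,-0.05,0,0,0,0,-0.05,0,0,0,0,-0.04,0,0,-0.05,0,0,0,0,-0.05,0,0,0,0,-0.05,0,0,0,0,-0.05,0,0,0,0,0,0,0,0,0,0,0,0]

```text
schema error: expected a multiple of 5 numbers
```

```bash
python3 - <<'E'
from h import *
plan(580,-250,180,7.7)
p,d,c=grab("top"); cv2.imwrite("pics/top1.png",p); P=pts(d,c)
for n,a in dict(d1=(580,-250,42,.013,.03,.019),d2=(592,-339,42,.013,.03,.019),b1=(567,243,26,.070,.09,.081),b2=(575.5,297,26,.070,.09,.081),fb=(580.5,351,26,.070,.09,.081),box=(681,-24,43,.021,.03,.026)).items():
    print(n,end=" ")
    m=(np.hypot(P[...,0]*1000-a[0],P[...,1]*1000-a[1])<a[2])&(P[...,2]>a[3])&(P[...,2]<a[4])
    print("z %.4f"%np.median(P[m][:,2]),end=" "); near(P,c,*a)
E
```

```text
t 38.2 tcp [ 580.  -249.9   27.4] phi 7.7 tilt 0.0 w 55.2 f [-2.4  2.1  5.3] q6 -0.68 | shift mm [-1.000e-01 -1.000e-01 -1.526e+02] turn -0.0
d1 z 0.0185 n 306 mean [ 580.3 -241.3] circ [array([ 579.7, -241.9]), np.float64(38.4)] edge 413 432 163 194
d2 z nan
  return _methods._mean(a, axis=axis, dtype=dtype,
  ret = ret.dtype.type(ret / rcount)
h.py:33: RuntimeWarning: Mean of empty slice.
  print("n",len(q),"mean",q.mean(0).round(1),"circ",[np.round(k,1) for k in cv2.minEnclosingCircle(q)],"edge",u.min(),u.max(),v.min(),v.max())
  ret = ret.dtype.type(ret / rcount)
Traceback (most recent call last):
  File "h.py", line 33, in near
    print("n",len(q),"mean",q.mean(0).round(1),"circ",[np.round(k,1) for k in cv2.minEnclosingCircle(q)],"edge",u.min(),u.max(),v.min(),v.max())
                                                                              ~~~~~~~~~~~~~~~~~~~~~~^^^
cv2.error: OpenCV(4.12.0) /io/opencv/modules/imgproc/src/shapedescr.cpp:201: error: (-215:Assertion failed) count >= 0 && (depth == CV_32F || depth == CV_32S) in function 'minEnclosingCircle'
```

View pics/top1.png

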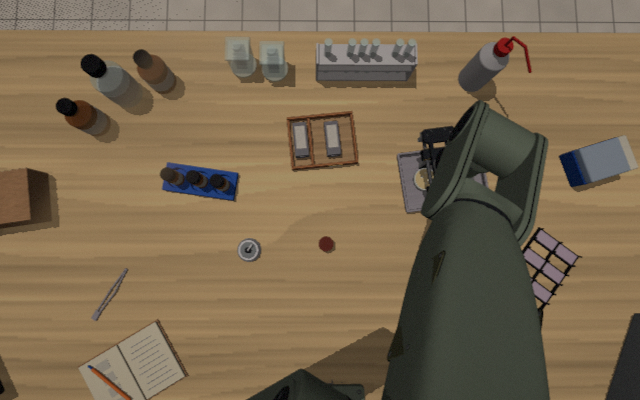

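The move was refused because one row was malformed, so the arm was still in the tray in that picture. The picture does show the rack and the wooden tray done. I'll repeat the release and then move clear of the tray.

>>> step_arm:
  series: [0.38,0,0,0,0,0.3,0,0,0,0,0.2,0,0,0,0,0.1,0,0,0,0,0.1,0,0,0,0,0.1,0,0,-0.02,0,0.1,0,0,-0.05,0,0,0,0,-0.05,0,0,0,0,-0.05,0,0,0.04,-0.03,0,0,0,0.04,-0.03,0,0,0,0.04,-0.03,0,0,0,0.04,-0.03,0,0,0,0.04,-0.03,0,0,0,0.04,-0.03,0,0,0,0,0,0,0,0,0,0,0,0]

```text
time: 40.38
tool_pos: [0.3707, -0.0365, 0.1979]
tcp_rot: [2.065, 2.363, 0.002]
ft_force: [-0.1, 0.5, 0.9]
grip_width: 0.0937
```

```bash
python3 - <<'E'
from h import *
plan(580,-250,180,7.7)
p,d,c=grab("top"); cv2.imwrite("pics/top2.png",p); P=pts(d,c)
for n,a in dict(d1=(580,-250,42,.013,.03,.019),d2=(592,-339,42,.013,.03,.019),b1=(567,243,26,.070,.09,.081),b2=(575.5,297,26,.070,.09,.081),fb=(580.5,351,26,.070,.09,.081),box=(681,-24,43,.021,.03,.026)).items():
    m=(np.hypot(P[...,0]*1000-a[0],P[...,1]*1000-a[1])<a[2])&(P[...,2]>a[3])&(P[...,2]<a[4])
    if m.any(): print(n,"z %.4f"%np.median(P[m][:,2]),end=" "); near(P,c,*a)
    else: print(n,"none")
E
```

```text
t 40.4 tcp [370.7 -36.5 197.9] phi 7.7 tilt 0.2 w 93.7 f [-0.1  0.5  0.9] q6 -0.47 | shift mm [-239.6  178.7   18.9] turn -0.0
d1 z 0.0184 n 409 mean [ 579.4 -248.6] circ [array([ 579.1, -248.4]), np.float64(28.2)] edge 413 435 168 189
d2 z 0.0184 n 421 mean [ 590.8 -337.5] circ [array([ 591.2, -337.6]), np.float64(28.5)] edge 449 472 163 185
b1 z 0.0801 n 150 mean [565.4 241. ] circ [array([565.1, 241.2]), np.float64(15.6)] edge 209 222 174 186
b2 z 0.0798 n 157 mean [573.9 294.1] circ [array([573.9, 293.8]), np.float64(16.0)] edge 185 199 170 183
fb z 0.0796 n 158 mean [580.1 351.5] circ [array([580.2, 351.1]), np.float64(16.9)] edge 159 174 167 180
box z 0.0252 n 463 mean [679.6 -23.5] circ [array([679.6, -22. ]), np.float64(42.5)] edge 323 340 121 154
```

View pics/top2.png

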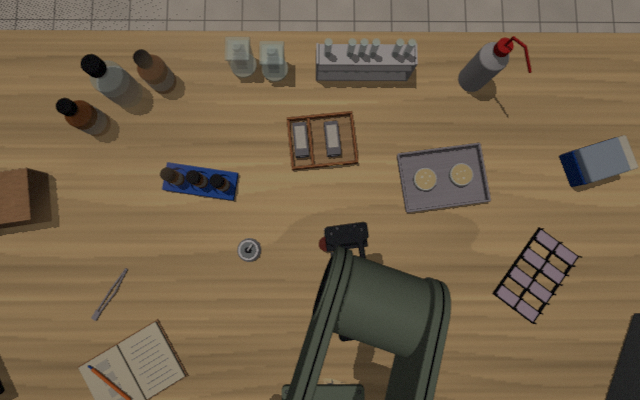

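Everything is in place: dishes at (425,179) and (461,174) px, bottles in the rack at (197,180) and (220,184), and the box in its bay at (333,138). The gripper is clear of everything, so I'm handing in.

```bash
python3 -c "
from bench import ctrl
print(ctrl.job_done())"
```

```text
the job is handed in; nothing more can be done
None
```

All five samples are sorted, and I handed the job in at about 40 s of the 131 s allowed. The hand-in gives no verdict, so success rests on my own checks below.

- **Last top-camera check:** Every item was within about 1–2 mm of its seated height. Both bottles sit inside the x/y limits of the two free wells. The dishes lie flat, about 90 mm apart, in the steel tray. The slide box lies flat in the wide bay.
- **Already filed items:** The filed bottle measured within about 1 mm of where it started. I checked the filed slide box only by eye in the pictures, and it looked unmoved.
- **Robot:** The gripper was open at about 0.2 m height, with no contact force above sensor noise. I saw no drop, and the forces I read stayed around 6 N.
- **Disagreements:** The top and wrist cameras differ by about 2–3 mm on the bottle positions, which is within the wells' margin. One release move was refused for a malformed row. Nothing moved, and I sent it again correctly.

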